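Clamp the tube block on the shaker

ROBOT

A 6-joint arm with a two-finger parallel gripper is mounted at the origin on the work surface. World frame = base frame: x ahead of the robot, y to its left, z up, the work surface at z = 0. Lengths are in m, angles in rad, forces in N, time in s.
With the tool pointing down it reaches from about 0.225 to 0.875 m from the base axis. Payload 3.4 kg.
Tool frame: the origin (TCP) lies at the very end of the fingers, on their centre line; the grasp point (between the pads) lies 19 mm behind it (manip.grasp_offset is the distance from the TCP to the grasp point, in m); x points along the fingers, y is the direction in which the jaws open and shut, and the axes are right-handed (so a half turn about x gives the same grasp; the last joint's range is limited). The gripper opens to 85 mm and grips with 20 to 120 N. Pads are 22 mm wide; open, the fingers measure 114 mm over their backs; the gripper's body (76 mm by 85 mm) begins 54 mm behind the grasp point. The pads swing forward as they close: fully open they stand 13 mm farther back than shut.
Start: joints at [1.004, 0.276, 1.505, -0, 1.361, -0.121], TCP at [0.248, 0.519, 0.231] pointing down, gripper open.
Joint ranges: [-2.89, 2.89], [-0.75, 2.08], [0.22, 2.7], [-1.18, 4.32], [0.11, 2.71], [-2.7, 2.7]. Speed limits (rad/s): [2.57, 2.57, 3.14, 3.14, 3.14, 3.14].

INTERFACE

Orientations are given as a unit quaternion [w, x, y, z].
In Python, from rig import manip gives the robot as it stands.
- The arm moves only by the tool step_arm, never from a script. Its argument "increments" is a list of rows, each an object with "grip": the opening, from 0 (shut) to 1 (fully open); "delta_pos": the shift along the world's x, y, z in m, a list of three; "twist": the turn about the world's z in degrees. A call has 1 to 10 rows; each row shifts and turns the commanded pose from where the row before left it; what a row does not reach is not made up. A row lasts 1/12 s, in which the tool goes at most 41.7 mm and 7.16 degrees, less where a joint would pass 70% of its speed; a pose out of reach is approached as far as the arm can. A call with a gripper value outside its range is refused whole. The fingers move at their own pace and stop on an object; "force" is the grip in N (left out, the last holds). Time passes only in rows, so rows that do not move let the fingers close. It gives the time, the measured TCP pose, the force and the opening at its end, in the units of the state.
- manip.get_state(): the state, without advancing time (a new reading comes with each control period).
- manip.get_image(name): name is "side" or "top" or "wrist"; returns a dict with "img" (480x640x3 uint8, red, green, blue), "fx", "fy", "cx", "cy" (pixels), "rvec" (rotation vector, rad) and "tvec" (3), from world to camera coordinates, as OpenCV has them; the wrist camera has in their place "mount" (4x4, takes a point from camera to tool coordinates, whose origin is the TCP and whose axes are the tool frame's). Camera axes: x right, y down, z forward; pixel columns grow to the right and rows downward; lengths in m; the calibration is good to about 2 mm. A picture is of the moment at which its call begins: read the wrist's pose just before it. There is no depth.
- manip.sign_off(): hands the job in, once; it reports no verdict.
The state is a dict: "clock": time; "qpos": joint angles; "qd": joint speeds; "effort": joint torques, N m; "position": TCP position; "ee_rot": TCP orientation; "contact_force": force on the tool from outside, world axes, zero at the start; "moment": the same for the moment, N m; "width": finger opening in m.
Only numpy, scipy, OpenCV 4.12 (cv2) and the standard library are available. Lean on these libraries where they do the work, as an engineer would, in place of code of your own. Each camera call takes 0.05 s, during which the arm holds its last target. There are 200 camera calls.

TASK

Get the tube block ready for shaking: push the loose aluminium tube block along the shaker's platform until it sits flush against both steel stops, then push the toggle clamp's handle over, past its dead point, until it snaps down into lock with the rubber foot bearing on the block. Push only, with the fingers; do not pick the block up, and leave the flasks and the other things where they stand.

Things in the scene. Friction and masses are not known exactly. Their poses are not given: they have to be found in the camera images.
- shaker: orbital shaker, fixed, switched off: white housing, dark anodised platform 300 (x) x 340 (y) mm, its top 80 mm above the bench. Origin: on the bench under the platform's centre; x points from the control panel to the far side, y to its left, z up. Place and yaw vary. Spring clips 65 mm across at x = +105 and -105, y = -118 mm hold two flasks.
- block: loose aluminium tube block, 100 (x) x 76 (y) x 46 (z) mm, about 0.75 kg; white tube caps stand 9 mm proud in two rows at y = -25 and +25 mm. Origin: centre of underside. Starts on the platform 10 to 45 mm short of both stops, slightly turned. Slides with 3 to 8 N. Home: x = 0, y = +30, z = 80 mm in the shaker's frame, axes along the shaker's; so push it to the shaker's +x and -y.
- far_stop (a point): steel stop bar on the platform, 12 mm thick, 14 mm high, 90 mm long along y. The point: middle of its contact face (which faces the shaker's -x) at platform height; in the shaker's frame x = +50, y = +30, z = 80 mm. Axes: the shaker's.
- side_stop (a point): steel stop bar on the platform, 10 mm thick, 14 mm high, 84 mm long along x. The point: middle of its contact face (which faces the shaker's +y) at platform height; in the shaker's frame x = 0, y = -8, z = 80 mm. Axes: the shaker's.
- clamp_pivot (a point): pivot of the arm of the steel hold-down toggle clamp, which stands on a riser behind the side stop, in the plane x = 0 of the shaker, at y = -45, z = 134 mm there. Riser and clamp base reach x from -23 to +23, y from -137 to -29, z up to 160 mm at the back. The arm points to +y over the block, the handle back to -y. Axes: the shaker's.
- clamp_lever (a joint): bend of the clamp's handle against its link (rad): about 0 to 0.16 as found, open; grows as the handle is pushed down; the foot meets the home block near 1.0; dead point at 1.50; locked on its stop at 1.70. Before the foot meets the block the handle moves with about 1 N and stays where it is left; between there and the dead point it springs back.
- handle_press (a point): point on the upper face of the handle's black grip (18 mm wide along the shaker's x, 13 thick, 80 long), 17 mm short of its free end. z: the face's outward normal; -y: to the free end; x: the shaker's. Open, the grip leans back about 60 to 70 degrees above level; to close push along -z, back and down, until it is level. Takes some 4 N before the dead point, then snaps on by itself.
- clamp_foot (a point): centre of the underside of the clamp's rubber foot (14 mm across) at the end of its arm; z runs up its spindle. Closing the handle swings it down on the middle of the home block's top. The way of handle_press meanwhile (shaker's y, z in mm): -95, 267 fully open; -119, 263; -139, 249; -155, 228; -165, 205 (foot pressing); -171, 180 (dead point); -173, 166 locked.
- clamp_spindle: the sprung spindle that carries the rubber foot; it presses on the block with about 18 N when the clamp is locked on it. Origin: on the arm's centreline, 75 mm from the arm's pivot.
- flask0: a 50 ml conical glass flask (51 mm foot, 72 mm tall), standing in the far spring clip on the platform, beside the clamp. Origin: centre of its underside. Leave alone.
- flask1: a second such flask, in the near spring clip on the platform. Leave alone.
- media_bottle: glass bottle with blue cap, 70 mm across, 135 mm tall, on the bench to the left of the shaker. Leave alone.
- tube_rack: white rack 100 x 60 mm with blue-capped tubes, 78 mm tall, on the bench to the left. Leave alone.
- bottle_cap: loose blue bottle cap, 42 mm across, 22 mm high, on the bench to the left. Leave alone.
- beaker: glass beaker, 68 mm across, 90 mm tall, on the bench to the right. Leave alone.
- tip_box: pipette-tip box, 122 x 84 x 68 mm, on the bench to the right. Leave alone.
There are look-alikes about, which are no part of the job. What is shaped like the block but purple or red is not meant.

How it is judged:
On the way, in this order (a step that is already met when the one before it is completed fails the run):
1. the block sits flush against both stops while the clamp is still open (x of block in the frame of shaker between -0.003 and 0.003 m and y of block in the frame of shaker between 0.027 and 0.033 m and angle between the x axis of block and the x axis of shaker, either way round below 0.04 rad and z of block in the frame of shaker below 0.083 m and value of joint clamp_lever below 0.9 rad), for 0.2 s.
2. the clamp is locked past its dead point with its foot pressing on the block (value of joint clamp_lever above 1.62 rad and contact force between clamp_spindle and block above 10 N), for 0.2 s.
At the end, for the whole second after the job is handed in: The block stands flat on the platform within 3 mm of both stops and square to them within 0.04 rad, the clamp's handle is past its dead point and down at its stop (joint above 1.62 rad), its foot presses on the block with more than 10 N, and all is at rest (all of step 2 and x of block in the frame of shaker between -0.003 and 0.003 m and y of block in the frame of shaker between 0.027 and 0.033 m and angle between the x axis of block and the x axis of shaker, either way round below 0.04 rad and z of block in the frame of shaker below 0.083 m and linear speed of block below 0.01 m/s and velocity of joint clamp_lever below 0.05 rad/s); the robot touches nothing.
It fails at once if the block is lifted off the platform or tipped (z of block in the frame of shaker above 0.09 m or angle between block's own z axis and vertical above 0.15 rad).
It fails at once if a bystander is pushed more than 15 mm, lifted or tipped (distance of any of flask0, flask1, media_bottle, tube_rack, bottle_cap, beaker, tip_box from where it was at the start of the episode above 0.015 m or angle between any of flask0, flask1, media_bottle, tube_rack, bottle_cap, beaker, tip_box's own z axis and vertical above 0.3 rad).
It also fails if it takes over 51 s, if anything falls off the work surface, if the arm or the gripper's body presses on something with over 40 N, if the wrist force passes 120 N, or if a joint passes its speed limit or range.

## Working session

There is one attempt and no reset: what is moved stays moved. The work goes in short steps, Python scripts to look and compute and a tool call to move; the robot and the scene stay as the last step left them, time stands still between calls to the robot, and variables do not carry over. Pictures are saved under pics/ and viewed, about 8 in all and at most 12, crops included, and the job is handed in when it is done.

Besides the shell and the picture viewer there is one more tool, called as name(argument=value, ...) on one line, values as JSON. step_arm: Moves the arm, as the interface text tells. Its arguments: {"type":"object","properties":{"increments":{"type":"array"},"force":{"type":"number"}},"required":["increments"]}

```bash
mkdir -p pics; ls; python3 - <<'E'
from rig import manip
import cv2,json
s=manip.get_state();print(s)
for n in("side","top"):
    d=manip.get_image(n);cv2.imwrite(f"pics/{n}0.png",d["img"][:,:,::-1]);print(n,{k:v for k,v in d.items() if k!="img"})
E
```

```text
pics
{'clock': 0.0, 'qpos': array([ 1.00397416e+00,  2.76612609e-01,  1.50612511e+00,  6.68765385e-06,
        1.36071056e+00, -1.20989375e-01]), 'qd': array([-8.55348004e-04, -4.58295726e-04, -5.39050120e-04,  6.43300499e-04,
        7.32142612e-05,  1.11016396e-03]), 'effort': array([ 1.46727354e-03, -4.16756094e+01, -2.45806092e+01, -2.01236671e-04,
        1.11288676e-02, -1.41925059e-05]), 'position': array([0.24765779, 0.51834871, 0.23043287]), 'ee_rot': array([ 0.68938695,  0.15570703,  0.68983371, -0.15694077]), 'contact_force': array([-0.04230077, -0.3160203 , -0.47718164]), 'moment': array([0.00348697, 0.02039965, 0.04884426]), 'width': 0.08556668312016323}
side {'fx': 602.8339160548516, 'fy': 602.8339160548516, 'cx': 316.56549968641013, 'cy': 235.47555463162513, 'rvec': array([ 0.53955786, -2.64179896,  1.26561287]), 'tvec': array([0.52668041, 0.25411141, 1.3230203 ])}
top {'fx': 559.7061017251262, 'fy': 559.7061017251262, 'cx': 318.69478053955993, 'cy': 242.748632604265, 'rvec': array([ 2.1826128 , -2.13629609,  0.13298087]), 'tvec': array([0.03152405, 0.54164033, 1.11240264])}
```

View pics/top0.png

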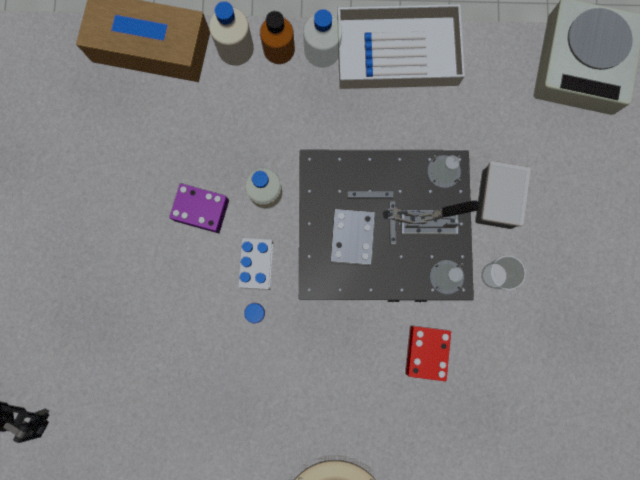

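View pics/side0.png

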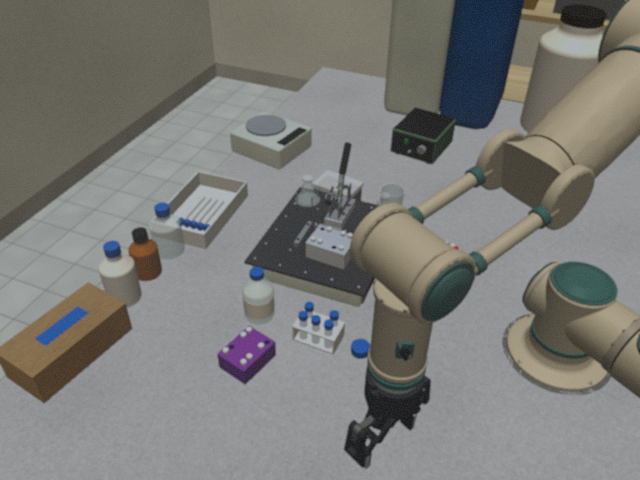

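The top view shows the platform at about (386,225). Three things are shaped like the block: the grey one on the platform at (353,237), a purple one at (199,208) and a red one at (430,353). I choose the grey one and check it in a close crop. I also segment the platform and the block.

```bash
cat > h.py <<'E'
import numpy as np,cv2
from rig import manip
def cam(n):
    d=manip.get_image(n)
    return d
def ray(d,uv,z):
    """world points on plane z for pixels uv"""
    uv=np.atleast_2d(np.float64(uv));R=cv2.Rodrigues(np.float64(d["rvec"]))[0];t=np.float64(d["tvec"])
    c=-R.T@t
    v=np.c_[(uv[:,0]-d["cx"])/d["fx"],(uv[:,1]-d["cy"])/d["fy"],np.ones(len(uv))]@R
    return c+v*((z-c[2])/v[:,2])[:,None]
def proj(d,P):
    K=np.array([[d["fx"],0,d["cx"]],[0,d["fy"],d["cy"]],[0,0,1]])
    return cv2.projectPoints(np.float64(P).reshape(-1,3),np.float64(d["rvec"]),np.float64(d["tvec"]),K,None)[0].reshape(-1,2)
E
python3 - <<'E'
from h import *
d=cam("top");im=d["img"]
c=im[140:310,285:515,::-1];cv2.imwrite("pics/crop1.png",cv2.resize(c,None,fx=3.4,fy=3.4,interpolation=cv2.INTER_CUBIC))
g=im.max(2)
m=((g<85)).astype(np.uint8);m[:140]=0;m[310:]=0;m[:,:285]=0;m[:,480:]=0
cs=max(cv2.findContours(m,0,2)[0],key=cv2.contourArea)
hull=cv2.convexHull(cs);print(cv2.minAreaRect(hull),cv2.approxPolyDP(hull,6,True).reshape(-1,2).tolist())
roi=np.zeros_like(g);roi[195:280,322:385]=1
for th in(100,120):
    b=((g>th)&(roi>0)).astype(np.uint8);b=cv2.morphologyEx(b,cv2.MORPH_CLOSE,np.ones((7,7)))
    k=max(cv2.findContours(b,0,2)[0],key=cv2.contourArea);r=cv2.minAreaRect(k);print(th,r,cv2.boxPoints(r).tolist())
E
```

```text
((389.0, 225.5), (151.0, 180.0), 90.0) [[468, 151], [479, 192], [472, 299], [334, 299], [300, 275], [301, 150]]
100 ((352.7617492675781, 236.5970458984375), (41.032623291015625, 53.22736358642578), 4.398705959320068) [[330.26470947265625, 261.5588073730469], [334.3470458984375, 208.48822021484375], [375.2587890625, 211.63528442382812], [371.17645263671875, 264.70587158203125]]
120 ((352.4625244140625, 236.25650024414062), (40.038455963134766, 52.37502670288086), 4.236394882202148) [[330.5634765625, 260.89361572265625], [334.4324951171875, 208.66168212890625], [374.361572265625, 211.619384765625], [370.4925537109375, 263.851318359375]]
```

View pics/crop1.png

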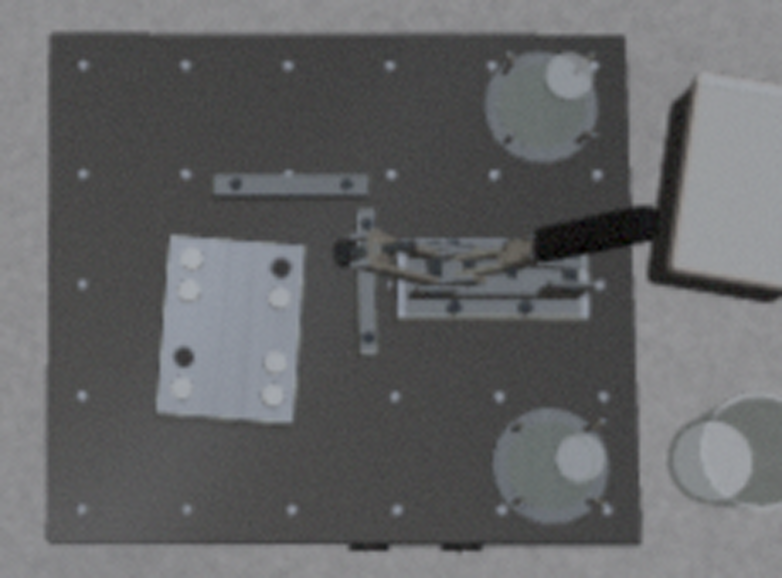

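The crop shows the grey block at crop (232,330), with the far stop's face at row ~195, the side stop's face at column ~358, the foot at (347,250) and the black grip at (600,233). The grip sits close to the tip box at (720,190). Next I compute the poses.

```bash
cat >> h.py <<'E'
def edge(im,p,q,half=4,n=30):
    """sub-pixel strongest-gradient line near segment p-q; returns cv2.fitLine"""
    p,q=np.float64(p),np.float64(q);t=(q-p)/np.linalg.norm(q-p);nn=np.array([-t[1],t[0]])
    g=cv2.GaussianBlur(im.max(2).astype(np.float32),(0,0),.8);s=np.arange(-half,half+.01,.25);pts=[]
    for a in np.linspace(.06,.94,n):
        c=p+a*(q-p)+s[:,None]*nn
        v=cv2.remap(g,c[:,0].astype(np.float32)[None],c[:,1].astype(np.float32)[None],1)[0]
        w=np.abs(np.gradient(v))**2;pts.append(c[0]+ (w@s/w.sum()-s[0])*nn)
    return cv2.fitLine(np.float32(pts),cv2.DIST_HUBER,0,.01,.01).ravel()
def meet(a,b):
    A=np.array([[a[0],-b[0]],[a[1],-b[1]]]);return a[2:]+np.linalg.solve(A,b[2:]-a[2:])[0]*a[:2]
def corners(im,P,half=4):
    L=[edge(im,P[i],P[(i+1)%4],half) for i in range(4)];return np.array([meet(L[i-1],L[i]) for i in range(4)])
E
python3 - <<'E'
from h import *
d=cam("top");im=d["img"]
C=corners(im,[(x/3.4+285,y/3.4+140) for x,y in[(49,34),(625,36),(640,543),(47,543)]])
W=ray(d,C,.08);print("plat",W.round(4).tolist(),np.linalg.norm(W-np.roll(W,-1,0),axis=1))
x=(W[0]-W[3]+W[1]-W[2]);yaw=np.arctan2(x[1],x[0]);print("yaw",yaw,"ctr",W.mean(0))
y=(W[0]-W[1]+W[3]-W[2]);print("yaw by y",np.arctan2(-y[0],y[1]))
B=corners(im,[(x/3.4+285,y/3.4+140) for x,y in[(170,235),(304,244),(294,423),(157,412)]],3)
V=ray(d,B,.126);print("block",V.round(4).tolist(),np.linalg.norm(V-np.roll(V,-1,0),axis=1),V.mean(0))
x2=(V[0]-V[3]+V[1]-V[2]);print("byaw",np.arctan2(x2[1],x2[0]))
R=np.array([[np.cos(yaw),-np.sin(yaw)],[np.sin(yaw),np.cos(yaw)]])
print("block in shaker",(V.mean(0)-W.mean(0))[:2]@R)
for n,p,z in(("far stop face",[(213,196),(368,196)],.094),("side face",[(357,208),(361,355)],.094),("foot",[(347,250)],.18),("grip",[(540,243),(655,225)],.26)):
    q=ray(d,[(x/3.4+285,y/3.4+140) for x,y in p],z);print(n,((q-W.mean(0))[:,:2]@R).round(4).tolist())
R=cv2.Rodrigues(d["rvec"])[0];print("cam",-R.T@d["tvec"])
E
```

```text
plat [[0.7226, 0.0865, 0.08], [0.7291, -0.2532, 0.08], [0.4293, -0.259, 0.08], [0.4232, 0.0807, 0.08]] [0.33973965 0.29983255 0.33973656 0.2993852 ]
yaw 0.01944817958360516 ctr [ 0.57603289 -0.08626995  0.08      ]
yaw by y 0.018510039475414766
block [[0.595, 0.0147, 0.126], [0.5907, -0.0607, 0.126], [0.4913, -0.055, 0.126], [0.4957, 0.0201, 0.126]] [0.07554702 0.09948361 0.07525865 0.09948527] [ 0.54317533 -0.02022932  0.126     ]
byaw -0.055773372386399636
block in shaker [-0.03156706  0.06666712]
far stop face [[0.0489, 0.0738], [0.0491, -0.0154]]
side face [[0.042, -0.009], [-0.0431, -0.0101]]
foot [[0.0024, 0.008]]
grip [[-0.0079, -0.0756], [0.0011, -0.1318]]
cam [0.40220662 0.04354956 1.16967555]
```

Shaker centre is (0.576,-0.086) with yaw 0.019. The block sits at shaker (-32,+67) mm and is turned by -0.075 rad. I push -y first, with two part-open fingers and the jaw along shaker x.

step_arm(increments=[{"grip":0.4,"delta_pos":[0.021,-0.033,0.002],"twist":-6.4},{"grip":0.4,"delta_pos":[0.021,-0.033,0.002],"twist":-6.4},{"grip":0.4,"delta_pos":[0.021,-0.033,0.002],"twist":-6.4},{"grip":0.4,"delta_pos":[0.021,-0.033,0.002],"twist":-6.4},{"grip":0.4,"delta_pos":[0.021,-0.033,0.002],"twist":-6.4},{"grip":0.4,"delta_pos":[0.021,-0.033,0.002],"twist":-6.4},{"grip":0.4,"delta_pos":[0.021,-0.033,0.002],"twist":-6.4},{"grip":0.4,"delta_pos":[0.021,-0.033,0.002],"twist":-6.4},{"grip":0.4,"delta_pos":[0.021,-0.033,0.002],"twist":-6.4},{"grip":0.4,"delta_pos":[0.021,-0.033,0.002],"twist":-6.4}])

```text
clock: 1.03
position: [0.4585, 0.187, 0.2515]
ee_rot: [0.501, 0.499, 0.501, -0.499]
contact_force: [0.3, 0.9, -0.4]
width: 0.0342
```

step_arm(increments=[{"grip":0.4,"delta_pos":[0.021,-0.033,0],"twist":0},{"grip":0.4,"delta_pos":[0.021,-0.033,0],"twist":0},{"grip":0.4,"delta_pos":[0.021,-0.033,0],"twist":0},{"grip":0.4,"delta_pos":[0.02,-0.033,0],"twist":0},{"grip":0.4,"delta_pos":[0,0,0],"twist":0}])

```text
clock: 1.45
position: [0.5448, 0.0506, 0.2507]
ee_rot: [0.502, 0.499, 0.499, -0.5]
contact_force: [0.2, -0.2, 0.1]
width: 0.0344
```

```bash
cat >> h.py <<'E'
def st():
    s=manip.get_state();w,x,y,z=s["ee_rot"];ja=np.arctan2(1-2*(x*x+z*z),2*(x*y-w*z))
    p=s["position"];c,sn=np.cos(.019),np.sin(.019);d=p[:2]-[.576,-.0863]
    print("t",round(s["clock"],2),"p",p.round(4),"jaw deg",np.degrees(ja).round(2),"shk mm",((np.array([c*d[0]+sn*d[1],-sn*d[0]+c*d[1]]))*1e3).round(1),"F",s["contact_force"].round(1),"w",s["width"].round(4))
E
python3 -c "from h import *;st()"
```

```text
Traceback (most recent call last):
  File "h.py", line 31, in st
    print("t",round(s["clock"],2),"p",p.round(4),"jaw deg",np.degrees(ja).round(2),"shk mm",((np.array([c*d[0]+sn*d[1],-sn*d[0]+c*d[1]]))*1e3).round(1),"F",s["contact_force"].round(1),"w",s["width"].round(4))
                                                                                                                                                                                            ^^^^^^^^^^^^^^^^
AttributeError: 'float' object has no attribute 'round'
```

step_arm(increments=[{"grip":0.4,"delta_pos":[0,0,-0.04],"twist":0.9},{"grip":0.4,"delta_pos":[0,0,-0.04],"twist":0},{"grip":0.4,"delta_pos":[0,0,-0.04],"twist":0},{"grip":0.4,"delta_pos":[0,0,-0.038],"twist":0},{"grip":0.4,"delta_pos":[0,-0.008,0],"twist":0},{"grip":0.4,"delta_pos":[0,-0.008,0],"twist":0},{"grip":0.4,"delta_pos":[0,0,0],"twist":0}])

```text
clock: 2.03
position: [0.5426, 0.0394, 0.0951]
ee_rot: [0.507, 0.495, 0.505, -0.494]
contact_force: [1.1, 0.6, 0.6]
width: 0.0339
```

```bash
sed -i 's/s\["width"\].round(4)/round(s["width"],4)/' h.py
python3 - <<'E'
from h import *;st()
d=cam("top");cv2.imwrite("pics/c2.png",cv2.resize(d["img"][140:310,285:515,::-1],None,fx=3.4,fy=3.4,interpolation=cv2.INTER_CUBIC))
E
```

```text
t 2.03 p [0.5426 0.0394 0.0951] jaw deg 1.33 shk mm [-31.1 126.3] F [1.1 0.6 0.6] w 0.0339
```

View pics/c2.png

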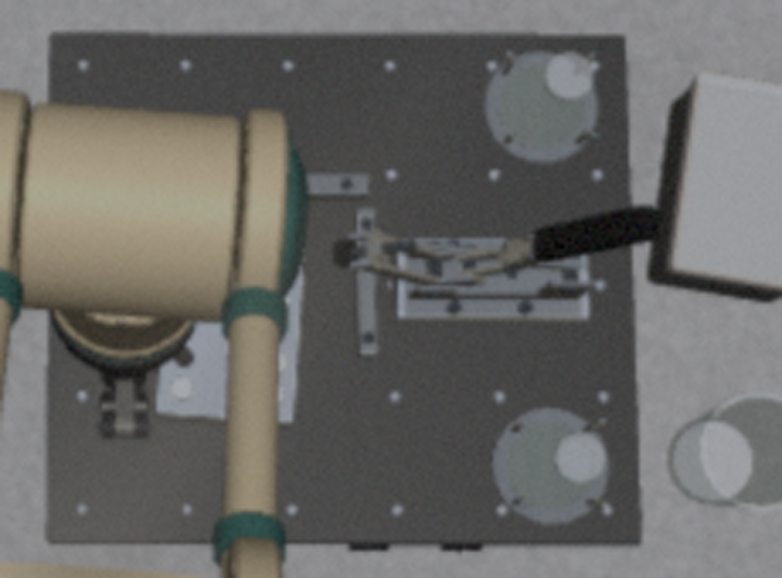

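The fingers stand on the +y side of the block at crop (125,410), clear of everything else. I push on.

step_arm(increments=[{"grip":0.4,"delta_pos":[0,-0.004,0],"twist":0},{"grip":0.4,"delta_pos":[0,-0.004,0],"twist":0},{"grip":0.4,"delta_pos":[0,-0.004,0],"twist":0},{"grip":0.4,"delta_pos":[0,-0.004,0],"twist":0},{"grip":0.4,"delta_pos":[0,-0.004,0],"twist":0},{"grip":0.4,"delta_pos":[0,-0.004,0],"twist":0},{"grip":0.4,"delta_pos":[0,-0.004,0],"twist":0},{"grip":0.4,"delta_pos":[0,-0.004,0],"twist":0},{"grip":0.4,"delta_pos":[0,0,0],"twist":0},{"grip":0.4,"delta_pos":[0,0,0],"twist":0}])

```text
clock: 2.92
position: [0.5411, 0.0078, 0.0931]
ee_rot: [0.506, 0.494, 0.505, -0.494]
contact_force: [1.1, 0.3, 1.0]
width: 0.0346
```

```bash
python3 -c "from h import *;st()"
```

```text
t 2.92 p [0.5411 0.0078 0.0931] jaw deg 1.37 shk mm [-33.1  94.7] F [1.1 0.3 1. ] w 0.0346
```

step_arm(increments=[{"grip":0.4,"delta_pos":[0,-0.003,0],"twist":0},{"grip":0.4,"delta_pos":[0,-0.003,0],"twist":0},{"grip":0.4,"delta_pos":[0,-0.003,0],"twist":0}])

```text
clock: 3.17
position: [0.5407, -0.0002, 0.0931]
ee_rot: [0.506, 0.494, 0.506, -0.494]
contact_force: [0.3, 4.5, 1.2]
width: 0.0343
```

step_arm(increments=[{"grip":0.4,"delta_pos":[0,-0.002,0],"twist":0},{"grip":0.4,"delta_pos":[0,-0.002,0],"twist":0},{"grip":0.4,"delta_pos":[0,0,0],"twist":0}])

```text
clock: 3.42
position: [0.5407, -0.0048, 0.0931]
ee_rot: [0.506, 0.494, 0.506, -0.494]
contact_force: [-0.4, 1.5, -0.2]
width: 0.0341
```

```bash
python3 - <<'E'
from h import *;st()
d=cam("top");cv2.imwrite("pics/c3.png",cv2.resize(d["img"][140:310,285:515,::-1],None,fx=3.4,fy=3.4,interpolation=cv2.INTER_CUBIC))
E
```

```text
t 3.42 p [ 0.5407 -0.0048  0.0931] jaw deg 1.35 shk mm [-33.7  82.1] F [-0.4  1.5 -0.2] w 0.0341
```

View pics/c3.png

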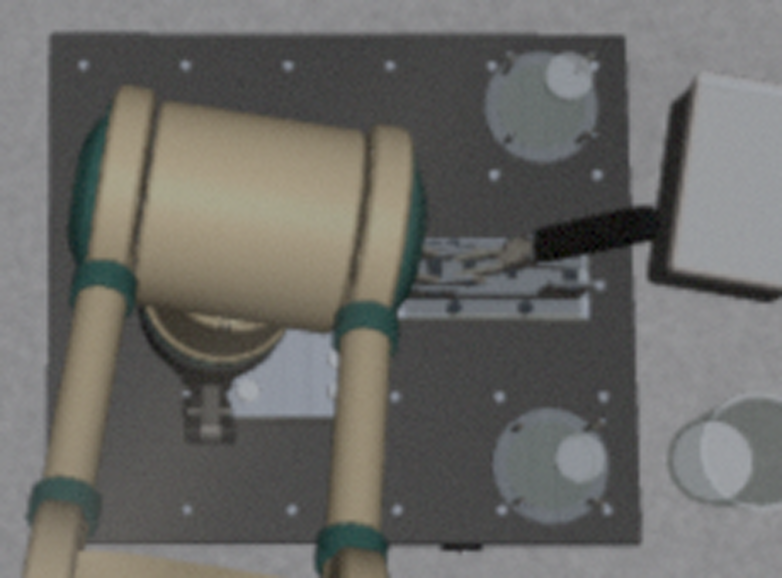

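The block, at crop (285,370), is moving with the fingers and is now nearly square. I continue in small steps and watch the force.

step_arm(increments=[{"grip":0.4,"delta_pos":[0,-0.001,0],"twist":0},{"grip":0.4,"delta_pos":[0,-0.001,0],"twist":0},{"grip":0.4,"delta_pos":[0,-0.001,0],"twist":0}])

```text
clock: 3.72
position: [0.5407, -0.0072, 0.0931]
ee_rot: [0.506, 0.494, 0.506, -0.494]
contact_force: [0.9, 2.8, -1.8]
width: 0.0342
```

step_arm(increments=[{"grip":0.4,"delta_pos":[0,-0.001,0],"twist":0},{"grip":0.4,"delta_pos":[0,-0.001,0],"twist":0}])

```text
clock: 3.88
position: [0.5407, -0.0083, 0.0932]
ee_rot: [0.505, 0.495, 0.506, -0.494]
contact_force: [0.1, 8.9, -0.2]
width: 0.0339
```

step_arm(increments=[{"grip":0.4,"delta_pos":[0,-0.001,0],"twist":0},{"grip":0.4,"delta_pos":[0,-0.001,0],"twist":0},{"grip":0.4,"delta_pos":[0,0,0],"twist":0}])

```text
clock: 4.13
position: [0.5408, -0.0083, 0.0935]
ee_rot: [0.504, 0.496, 0.507, -0.493]
contact_force: [-0.3, 11.3, 0.4]
width: 0.0343
```

Contact with the side stop: 11 N with no further motion, and the TCP at shaker y ≈ 78.7 against 79 predicted. I back off, go round to the -x side and turn the jaw by 90°.

step_arm(increments=[{"grip":0.4,"delta_pos":[0,0.02,0],"twist":0},{"grip":0.4,"delta_pos":[0,0.015,0.01],"twist":0},{"grip":0.4,"delta_pos":[0,0,0.04],"twist":0},{"grip":0.4,"delta_pos":[0,0,0.04],"twist":0},{"grip":0.4,"delta_pos":[0,0,0.03],"twist":6},{"grip":0.4,"delta_pos":[-0.02,0,0],"twist":7},{"grip":0.4,"delta_pos":[-0.03,-0.01,0],"twist":7},{"grip":0.4,"delta_pos":[-0.033,-0.015,0],"twist":7},{"grip":0.4,"delta_pos":[0,-0.03,0],"twist":7},{"grip":0.4,"delta_pos":[0,-0.03,0],"twist":7}])

```text
clock: 4.97
position: [0.4559, -0.0608, 0.214]
ee_rot: [0.648, 0.284, 0.647, -0.285]
contact_force: [2.5, -0.8, 0.2]
width: 0.0341
```

step_arm(increments=[{"grip":0.4,"delta_pos":[0,0,0],"twist":7},{"grip":0.4,"delta_pos":[0,0,0],"twist":7},{"grip":0.4,"delta_pos":[0,0,0],"twist":7},{"grip":0.4,"delta_pos":[0,0,0],"twist":7},{"grip":0.4,"delta_pos":[0,0,0],"twist":7},{"grip":0.4,"delta_pos":[0,0,0],"twist":7},{"grip":0.4,"delta_pos":[0,0,0],"twist":7},{"grip":0.4,"delta_pos":[0,0,0],"twist":0}])

```text
clock: 5.63
position: [0.458, -0.061, 0.2136]
ee_rot: [0.707, -0.008, 0.707, 0.007]
contact_force: [-0.2, 0.7, -0.3]
width: 0.0342
```

```bash
python3 - <<'E'
from h import *;st()
d=cam("top");cv2.imwrite("pics/c4.png",cv2.resize(d["img"][140:310,285:515,::-1],None,fx=3.4,fy=3.4,interpolation=cv2.INTER_CUBIC))
E
```

```text
t 5.63 p [ 0.458  -0.061   0.2136] jaw deg 91.21 shk mm [-117.5   27.5] F [-0.2  0.7 -0.3] w 0.0342
```

View pics/c4.png

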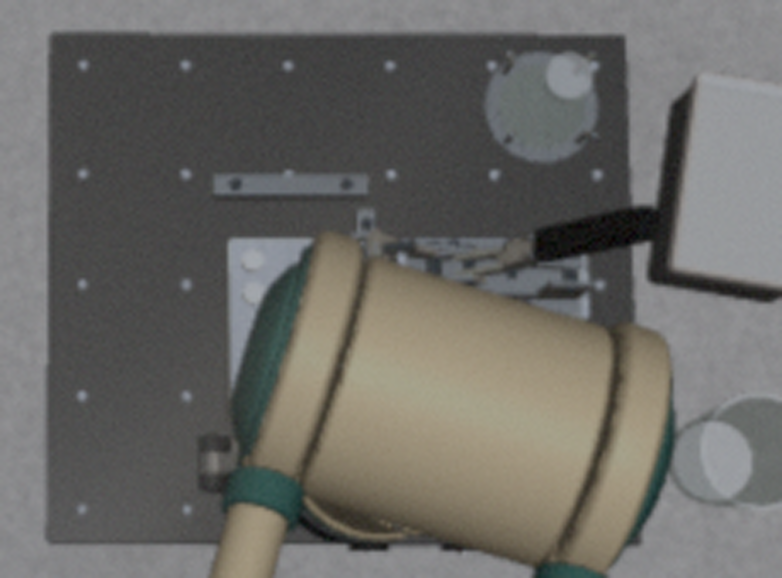

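The block is square, with its left edge vertical at crop x≈229, and the fingers are on its -x side. I descend and push +x.

step_arm(increments=[{"grip":0.4,"delta_pos":[0,0.003,-0.04],"twist":0},{"grip":0.4,"delta_pos":[0,0,-0.04],"twist":0},{"grip":0.4,"delta_pos":[0,0,-0.039],"twist":0},{"grip":0.4,"delta_pos":[0.008,0,0],"twist":0},{"grip":0.4,"delta_pos":[0.007,0,0],"twist":0},{"grip":0.4,"delta_pos":[0.004,0,0],"twist":0},{"grip":0.4,"delta_pos":[0.004,0,0],"twist":0},{"grip":0.4,"delta_pos":[0.004,0,0],"twist":0},{"grip":0.4,"delta_pos":[0.004,0,0],"twist":0},{"grip":0.4,"delta_pos":[0.004,0,0],"twist":0}])

```text
clock: 6.52
position: [0.4925, -0.0571, 0.0956]
ee_rot: [0.707, -0.007, 0.707, 0.007]
contact_force: [-5.0, 0.2, 2.3]
width: 0.0342
```

step_arm(increments=[{"grip":0.4,"delta_pos":[0.003,0,0],"twist":0},{"grip":0.4,"delta_pos":[0.003,0,0],"twist":0},{"grip":0.4,"delta_pos":[0.003,0,0],"twist":0},{"grip":0.4,"delta_pos":[0.003,0,0],"twist":0}])

```text
clock: 6.85
position: [0.505, -0.057, 0.0945]
ee_rot: [0.707, -0.007, 0.707, 0.007]
contact_force: [-4.4, -0.4, 3.6]
width: 0.0341
```

```bash
python3 -c "from h import *;st()"
```

```text
t 6.85 p [ 0.505  -0.057   0.0945] jaw deg 91.1 shk mm [-70.5  30.6] F [-4.4 -0.4  3.6] w 0.0341
```

step_arm(increments=[{"grip":0.4,"delta_pos":[0.002,0,0],"twist":0},{"grip":0.4,"delta_pos":[0.002,0,0],"twist":0},{"grip":0.4,"delta_pos":[0.001,0,0],"twist":0}])

```text
clock: 7.1
position: [0.5102, -0.0571, 0.0943]
ee_rot: [0.707, -0.007, 0.707, 0.007]
contact_force: [-5.3, -0.5, 4.7]
width: 0.0342
```

step_arm(increments=[{"grip":0.4,"delta_pos":[0.001,0,0],"twist":0},{"grip":0.4,"delta_pos":[0.001,0,0],"twist":0},{"grip":0.4,"delta_pos":[0.001,0,0],"twist":0}])

```text
clock: 7.35
position: [0.5128, -0.0571, 0.0943]
ee_rot: [0.707, -0.007, 0.707, 0.007]
contact_force: [-4.7, -0.7, 3.3]
width: 0.0344
```

step_arm(increments=[{"grip":0.4,"delta_pos":[0.001,0,0],"twist":0},{"grip":0.4,"delta_pos":[0.001,0,0],"twist":0}])

```text
clock: 7.52
position: [0.5149, -0.0571, 0.0943]
ee_rot: [0.707, -0.007, 0.707, 0.007]
contact_force: [-7.3, -1.3, 4.6]
width: 0.0339
```

step_arm(increments=[{"grip":0.4,"delta_pos":[0.001,0,0],"twist":0},{"grip":0.4,"delta_pos":[0.001,0,0],"twist":0},{"grip":0.4,"delta_pos":[0,0,0],"twist":0}])

```text
clock: 7.77
position: [0.5148, -0.057, 0.0941]
ee_rot: [0.705, -0.007, 0.709, 0.007]
contact_force: [-9.1, -0.7, 6.4]
width: 0.0339
```

step_arm(increments=[{"grip":0.4,"delta_pos":[0.001,0,0],"twist":0},{"grip":0.4,"delta_pos":[0,0,0],"twist":0}])

```text
clock: 7.93
position: [0.5147, -0.057, 0.094]
ee_rot: [0.705, -0.007, 0.709, 0.007]
contact_force: [-10.6, -1.1, 8.2]
width: 0.0341
```

```bash
python3 -c "from h import *;st()"
```

```text
t 7.93 p [ 0.5147 -0.057   0.094 ] jaw deg 91.14 shk mm [-60.7  30.4] F [-10.6  -1.1   8.2] w 0.0341
```

The block stopped at TCP x = -60.7 against -61 predicted, with 10 N, so it is seated on the far stop. I back off, rise, shut and turn the gripper, and go to a waypoint near the handle.

step_arm(increments=[{"grip":0.4,"delta_pos":[-0.015,0,0],"twist":0},{"grip":0.4,"delta_pos":[-0.025,0,0],"twist":0},{"grip":0.4,"delta_pos":[0,0,0.04],"twist":0},{"grip":0.2,"delta_pos":[0,0,0.04],"twist":-7},{"grip":0,"delta_pos":[0,0,0.04],"twist":-7},{"grip":0,"delta_pos":[0,0,0.04],"twist":-7},{"grip":0,"delta_pos":[0,0,0.04],"twist":-7},{"grip":0,"delta_pos":[0,0,0.04],"twist":-7},{"grip":0,"delta_pos":[0,0,0],"twist":-7},{"grip":0,"delta_pos":[0,-0.02,0],"twist":-7}])

```text
clock: 8.77
position: [0.4816, -0.0755, 0.3384]
ee_rot: [0.65, 0.29, 0.642, -0.286]
contact_force: [-0.8, -0.2, -0.9]
width: -0.0002
```

step_arm(increments=[{"grip":0,"delta_pos":[0,-0.02,0],"twist":-7},{"grip":0,"delta_pos":[0,-0.02,0],"twist":-7},{"grip":0,"delta_pos":[0,-0.02,0],"twist":-7},{"grip":0,"delta_pos":[0,0,0],"twist":-7},{"grip":0,"delta_pos":[0,0,0],"twist":-7},{"grip":0,"delta_pos":[0,0,0],"twist":-6},{"grip":0,"delta_pos":[0,0,0],"twist":0}])

```text
clock: 9.35
position: [0.4799, -0.1379, 0.3346]
ee_rot: [0.506, 0.496, 0.503, -0.495]
contact_force: [0.3, 1.1, 0.8]
width: 0.0001
```

```bash
python3 - <<'E'
from h import *;st()
d=cam("top");a=cv2.resize(d["img"][150:310,290:490,::-1],None,fx=2.5,fy=2.5,interpolation=cv2.INTER_CUBIC)
e=cam("side");b=cv2.resize(e["img"][130:310,240:420,::-1],(400,400),interpolation=cv2.INTER_CUBIC)
o=np.zeros((400,800,3),np.uint8);o[:,:400]=a[:400,100:500];o[:,400:]=b;cv2.imwrite("pics/c5.png",o)
# predicted home block corners & handle
S=np.array([.576,-.0863,0]);R=cv2.Rodrigues(np.array([0,0,.019]))[0]
w=lambda p:S+np.float64(p)@R.T
print("home corners top",proj(d,w([[.05,.068,.126],[.05,-.008,.126],[-.05,-.008,.126],[-.05,.068,.126]])).round(1).tolist())
for n,c in(("top",d),("side",e)):print(n,"press pts",proj(c,w([[0,-.095,.267],[0,-.119,.263]])).round(1).tolist())
E
```

```text
t 9.35 p [ 0.4799 -0.1379  0.3346] jaw deg 0.99 shk mm [-97.  -49.7] F [0.3 1.1 0.8] w 0.0001
home corners top [[351.6, 193.7], [391.6, 193.8], [392.3, 246.1], [351.9, 246.0]]
top press pts [[456.5, 206.0], [470.5, 206.5]]
side press pts [[344.3, 151.6], [347.5, 148.3]]
```

View pics/c5.png

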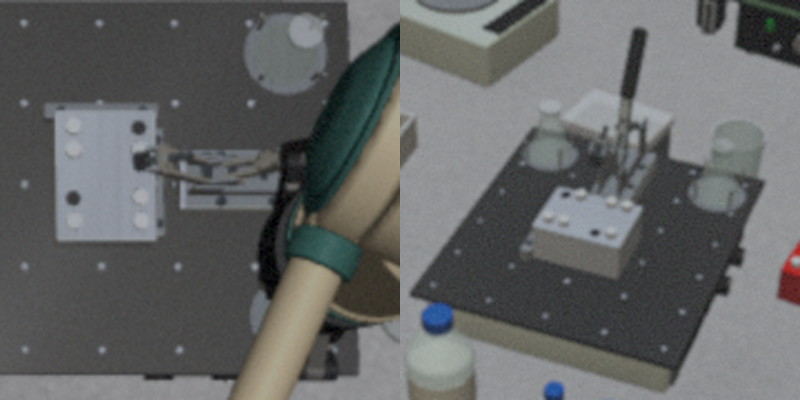

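The block's top corners lie within about 1 px of the home prediction, against both stops, with the clamp still open. The grip's free end is at side px (348,144), which fits handle_press at about (-119,263). I go in over the clamp with shut fingers.

step_arm(increments=[{"grip":0,"delta_pos":[0.033,0,0],"twist":0},{"grip":0,"delta_pos":[0.033,0,0],"twist":0},{"grip":0,"delta_pos":[0.032,0,0],"twist":0},{"grip":0,"delta_pos":[0,0,-0.036],"twist":0},{"grip":0,"delta_pos":[0,0,-0.036],"twist":0},{"grip":0,"delta_pos":[0,-0.014,0],"twist":0},{"grip":0,"delta_pos":[0,-0.014,0],"twist":0},{"grip":0,"delta_pos":[0,0,0],"twist":0}])

```text
clock: 10.12
position: [0.5777, -0.1691, 0.2644]
ee_rot: [0.507, 0.495, 0.502, -0.496]
contact_force: [0.6, 0.0, 1.0]
width: 0.0
```

```bash
python3 - <<'E'
from h import *;st()
e=cam("side");cv2.imwrite("pics/c6.png",cv2.resize(e["img"][110:260,270:440,::-1],None,fx=4,fy=4,interpolation=cv2.INTER_CUBIC))
E
```

```text
t 10.12 p [ 0.5777 -0.1691  0.2644] jaw deg 1.03 shk mm [  0.1 -82.8] F [0.6 0.  1. ] w 0.0
```

View pics/c6.png

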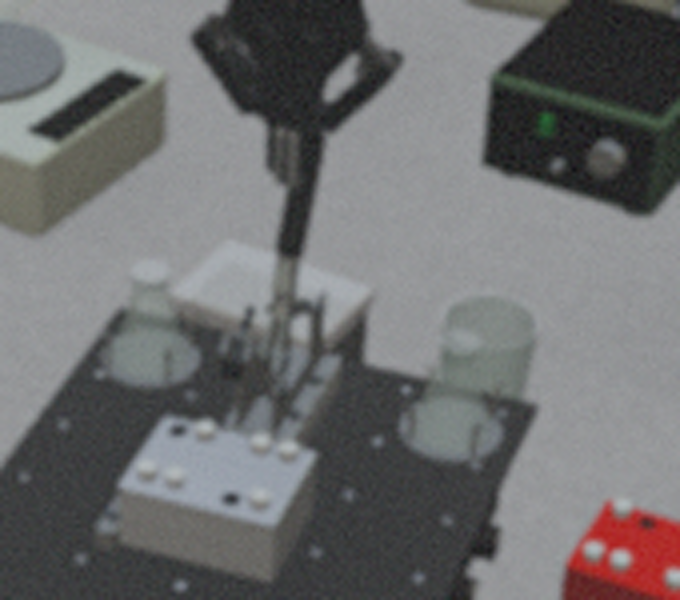

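The shut fingers, at crop (283,170), stand just in front of the grip at (305,190). I push along the handle's arc.

step_arm(increments=[{"grip":0,"delta_pos":[0,-0.007,0],"twist":0},{"grip":0,"delta_pos":[0,-0.006,0],"twist":0},{"grip":0,"delta_pos":[0,-0.006,0],"twist":0},{"grip":0,"delta_pos":[0,-0.006,0],"twist":0},{"grip":0,"delta_pos":[0,-0.005,-0.0035],"twist":0},{"grip":0,"delta_pos":[0,-0.005,-0.0035],"twist":0},{"grip":0,"delta_pos":[0,-0.005,-0.0035],"twist":0},{"grip":0,"delta_pos":[0,-0.006,-0.004],"twist":0},{"grip":0,"delta_pos":[0,0,0],"twist":0}])

```text
clock: 10.92
position: [0.5754, -0.2122, 0.2463]
ee_rot: [0.504, 0.495, 0.505, -0.496]
contact_force: [-0.1, -0.2, -0.4]
width: 0.0001
```

step_arm(increments=[{"grip":0,"delta_pos":[0.0002,-0.004,-0.005],"twist":0},{"grip":0,"delta_pos":[0,-0.004,-0.005],"twist":0},{"grip":0,"delta_pos":[0,-0.004,-0.005],"twist":0},{"grip":0,"delta_pos":[0,-0.005,-0.006],"twist":0},{"grip":0,"delta_pos":[0,0,0],"twist":0}])

```text
clock: 11.33
position: [0.5754, -0.2288, 0.225]
ee_rot: [0.504, 0.495, 0.505, -0.496]
contact_force: [0.2, 0.5, -0.5]
width: -0.0001
```

```bash
python3 - <<'E'
from h import *;st()
e=cam("side");cv2.imwrite("pics/c7.png",cv2.resize(e["img"][110:260,270:440,::-1],None,fx=4,fy=4,interpolation=cv2.INTER_CUBIC))
E
```

```text
t 11.33 p [ 0.5754 -0.2288  0.225 ] jaw deg 1.07 shk mm [  -3.3 -142.4] F [ 0.2  0.5 -0.5] w -0.0001
```

View pics/c7.png

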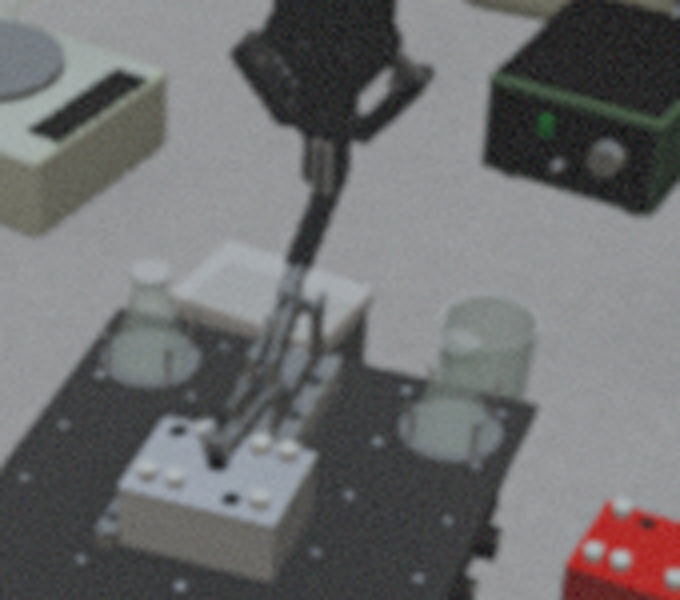

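The handle is following the fingers and the foot is coming down over the block at crop (217,455). I continue, correcting a 3 mm drift in x.

step_arm(increments=[{"grip":0,"delta_pos":[0.001,-0.003,-0.004],"twist":0},{"grip":0,"delta_pos":[0.001,-0.003,-0.004],"twist":0},{"grip":0,"delta_pos":[0.001,-0.003,-0.004],"twist":0},{"grip":0,"delta_pos":[0.001,-0.003,-0.004],"twist":0},{"grip":0,"delta_pos":[0,-0.003,-0.004],"twist":0},{"grip":0,"delta_pos":[0,0,0],"twist":0}])

```text
clock: 11.88
position: [0.5801, -0.2428, 0.206]
ee_rot: [0.504, 0.496, 0.505, -0.495]
contact_force: [-0.8, 2.4, 2.2]
width: -0.0
```

step_arm(increments=[{"grip":0,"delta_pos":[0,-0.0015,-0.004],"twist":0},{"grip":0,"delta_pos":[0,-0.0015,-0.004],"twist":0},{"grip":0,"delta_pos":[0,-0.0015,-0.004],"twist":0}])

```text
clock: 12.13
position: [0.5804, -0.2473, 0.1948]
ee_rot: [0.505, 0.495, 0.505, -0.495]
contact_force: [-0.5, 3.5, 2.7]
width: 0.0
```

```bash
python3 -c "from h import *;st()"
```

```text
t 12.13 p [ 0.5804 -0.2473  0.1948] jaw deg 1.12 shk mm [   1.3 -161.1] F [-0.5  3.5  2.7] w 0.0
```

step_arm(increments=[{"grip":0,"delta_pos":[0,-0.0012,-0.004],"twist":0},{"grip":0,"delta_pos":[0,-0.0012,-0.004],"twist":0},{"grip":0,"delta_pos":[0,-0.0012,-0.004],"twist":0},{"grip":0,"delta_pos":[0,-0.0012,-0.004],"twist":0},{"grip":0,"delta_pos":[0,-0.0005,-0.003],"twist":0},{"grip":0,"delta_pos":[0,-0.0005,-0.003],"twist":0}])

```text
clock: 12.63
position: [0.58, -0.2539, 0.1721]
ee_rot: [0.505, 0.495, 0.505, -0.495]
contact_force: [-0.2, 0.3, -0.8]
width: -0.0001
```

step_arm(increments=[{"grip":0,"delta_pos":[0,-0.0005,-0.003],"twist":0},{"grip":0,"delta_pos":[0,-0.0005,-0.003],"twist":0},{"grip":0,"delta_pos":[0,0,-0.002],"twist":0},{"grip":0,"delta_pos":[0,0,-0.001],"twist":0}])

```text
clock: 12.97
position: [0.5805, -0.2547, 0.165]
ee_rot: [0.505, 0.495, 0.504, -0.495]
contact_force: [-2.0, 1.8, 8.2]
width: 0.0001
```

```bash
python3 -c "from h import *;st()"
```

```text
t 12.97 p [ 0.5805 -0.2547  0.165 ] jaw deg 1.11 shk mm [   1.3 -168.5] F [-2.   1.8  8.2] w 0.0001
```

The force fell to zero past the dead point, then 8 N at z = 0.165, so the handle is on its stop. I retreat straight up, move aside and look.

step_arm(increments=[{"grip":0,"delta_pos":[0,0,0.02],"twist":0},{"grip":0,"delta_pos":[0,0,0.035],"twist":0},{"grip":0,"delta_pos":[0,0,0.035],"twist":0},{"grip":0,"delta_pos":[0,0,0.035],"twist":0},{"grip":0,"delta_pos":[0,0,0.03],"twist":0},{"grip":0,"delta_pos":[-0.035,-0.01,0],"twist":0},{"grip":0,"delta_pos":[-0.035,-0.01,0],"twist":0},{"grip":0,"delta_pos":[-0.035,-0.01,0],"twist":0},{"grip":0,"delta_pos":[-0.035,-0.01,0],"twist":0},{"grip":0,"delta_pos":[0,0,0],"twist":0}])

```text
clock: 13.8
position: [0.4344, -0.2952, 0.3195]
ee_rot: [0.503, 0.495, 0.504, -0.498]
contact_force: [-0.5, 0.3, -0.5]
width: -0.0002
```

```bash
python3 - <<'E'
from h import *;st()
d=cam("top");a=cv2.resize(d["img"][150:310,290:490,::-1],None,fx=2.5,fy=2.5,interpolation=cv2.INTER_CUBIC)
e=cam("side");b=cv2.resize(e["img"][130:310,240:420,::-1],(400,400),interpolation=cv2.INTER_CUBIC)
o=np.zeros((400,800,3),np.uint8);o[:,:400]=a[:400,100:500];o[:,400:]=b;cv2.imwrite("pics/c8.png",o)
S=np.array([.576,-.0863,0]);R=cv2.Rodrigues(np.array([0,0,.019]))[0]
f=lambda c,p:proj(c,S+np.float64(p)@R.T)
t=f(d,[[0,-.173,.166]])[0];q=f(e,[[0,-.173,.166]])[0]
print("locked press in composite",(t-[290,150])*2.5-[100,0],(q-[240,130])/.45+[400,0])
C=corners(d["img"],[[352.4,193.2],[393.2,193.2],[393.2,246],[352.8,246.4]],3);V=ray(d,C,.126)
x=V[0]-V[3];print("block edge yaw vs shaker",np.arctan2(x[1],x[0])-.019,((V.mean(0)-S)@R).round(4),C.round(1).tolist())
E
```

```text
t 13.8 p [ 0.4344 -0.2952  0.3195] jaw deg 0.88 shk mm [-145.5 -206.2] F [-0.5  0.3 -0.5] w -0.0002
locked press in composite [389.03010474 166.19051792] [650.80451156  90.51926595]
block edge yaw vs shaker 0.01127619607351506 [0.0014 0.029  0.126 ] [[351.3999938964844, 192.3000030517578], [391.8999938964844, 192.60000610351562], [394.0, 245.89999389648438], [352.29998779296875, 245.8000030517578]]
```

View pics/c8.png

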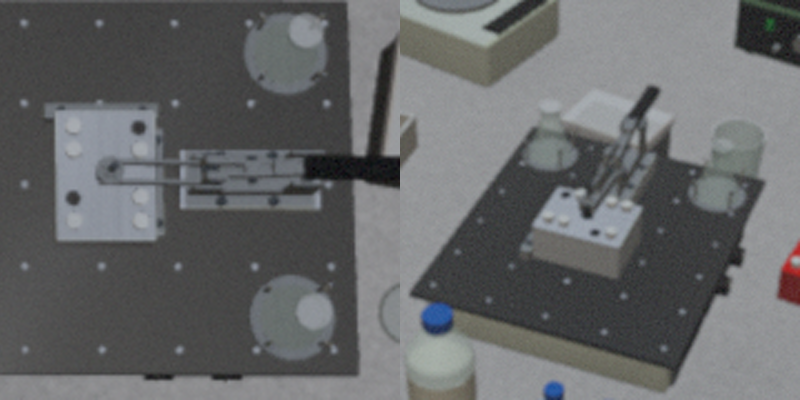

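The clamp is closed. The grip lies level through the predicted locked press point at composite (651,91), the foot is on the middle of the block at (108,168), the block is flush with both stops and the flasks are unmoved. I hand in.

```bash
python3 -c "from h import *;st();print(manip.sign_off())"
```

```text
t 13.9 p [ 0.4394 -0.2947  0.3194] jaw deg 0.98 shk mm [-140.6 -205.8] F [-0.2  0.8  0. ] w -0.0002
the job is handed in; nothing more can be done
None
```

The block is seated against both stops, the clamp is locked on it, and the job was handed in at 13.9 s of the allowed 51 s. Sign-off gave no verdict.

**How it was done:** I pushed the aluminium block first to the side stop and then to the far stop, until it stopped with about 11 N on the fingers at each. I then pushed the handle along its arc with shut fingers. The force fell to zero past the dead point, and then rose to 8 N with the handle on its stop.

**Last checks:**
- **Block position:** the top view put it at x = +1.4, y = +29.0 mm in the shaker's frame, within the 3 mm limits. About 1 mm of that matches the offset I had already measured for the stops themselves.
- **Block angle:** 0.011 rad, from a noisy edge fit, against a limit of 0.04.
- **Clamp:** the grip lies level through the predicted locked position, and the foot is on the middle of the block.
- **Surroundings:** the flasks and the other things in view look unmoved, and the arm is clear of everything.

I could not read the clamp joint angle or the foot's force directly, so the lock is judged from the wrist forces, the tool height and the pictures. No check failed. The only disagreement was that 1 mm offset.

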